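# Shut and latch the fan hatch in a bread display case

## Robot

A 6-joint arm with a two-finger parallel gripper is mounted at the origin on the work surface. World frame = base frame: x ahead of the robot, y to its left, z up, the work surface at z = 0. Lengths are in m, angles in rad, forces in N, time in s.
With the tool pointing down it reaches from about 0.35 to 0.725 m from the base axis. Payload 4.3 kg.
Tool frame: the origin (TCP) lies midway between the tips of the shut fingers; the grasp point (between the pads) lies 19 mm behind it; z points along the fingers, y is the line along which they close (so a half turn about z gives the same grasp; the last joint's range is limited). The gripper opens to 85 mm and grips with 20 to 120 N. Pads are 22 mm wide; open, the fingers measure 114 mm over their backs; the gripper's body (76 mm by 85 mm) begins 54 mm behind the grasp point. The pads swing forward as they close: fully open they stand 13 mm farther back than shut.
Start: joints at [1.094, 0.377, 0.081, 1.274, 0, 1.46], TCP at [0.206, 0.537, 0.201] pointing down, gripper open.
Joint ranges: [-2.72, 2.72], [-0.84, 1.66], [-1.02, 1.22], [-1.77, 2.12], [-1.37, 1.28], [-3.14, 3.14]. Speed limits (rad/s): [2.57, 2.57, 3.14, 3.14, 3.14, 3.14].

## Interface

Orientations are given as a unit quaternion [x, y, z, w].
In Python, from station import bot gives the robot as it stands. The module is installed in compiled form; this text tells all that it offers.
- The arm moves only by the tool carry_out, never from a script. Its arguments are lists of equal length, an entry for each row: "jaw": the closure, from -1 (fully open) to 1 (shut); "travel": the shift along the tool's x, y, z in cm, a list of three; "delta_rot": the turn, a rotation vector about the tool's x, y, z in rad, a list of three. In form: {"jaw": [jaw, ...], "travel": [[tx, ty, tz], ...], "delta_rot": [[rx, ry, rz], ...]}. A call has 1 to 10 rows; each row shifts and turns the commanded pose from where the row before left it, along the tool's axes as they then stand; what a row does not reach is not made up. A row lasts 1/10 s, in which the tool goes at most 50 mm and 8.59 degrees, less where a joint would pass 70% of its speed; a pose out of reach is approached as far as the arm can. A call is refused whole if a number of a shift passes 5 or a number of a turn 0.15, either way. A call with a gripper value outside its range is refused whole. The fingers move at their own pace and stop on an object; "newtons" is the grip in N (left out, the last holds). Time passes only in rows, so rows that do not move let the fingers close. It gives the time, the measured TCP pose, the force, the opening and the grip force at its end, in the units of the state.
- bot.get_obs(): the state, without advancing time (a new reading comes with each control period).
- bot.get_image(name): name is "scene" or "top" or "wrist"; returns the picture (400x640x3 uint8, red, green, blue); there is no depth.
- bot.camera_model(name): a dict with "camera_matrix" (3x3 intrinsics, pixels), "world_from_camera" (4x4, takes a point from camera to world coordinates). Camera axes: x right, y down, z forward; pixel columns grow to the right and rows downward; lengths in m; the calibration is good to about 2 mm. The wrist camera is an equidistant fisheye: a pixel r from the principal point sees the ray r / f radians off the axis. A picture is of the moment at which its call begins: read the wrist's pose just before it. camera_model takes no time and is no camera call; for the wrist camera it gives the pose at the moment of the call.
- bot.sign_off(): hands the job in; it is judged then, once.
The state is a dict: "clock": time; "joint_pos": joint angles; "qvel": joint speeds; "joint_torque": joint torques, N m; "tcp_pos": TCP position; "ee_rot": TCP orientation; "ft_force": force on the tool from outside, world axes, zero at the start; "wrist_torque": the same for the moment, N m; "finger_gap": opening from 0.0 (shut) to 1.0 (fully open); "finger_force": force on a finger pad.
Only numpy, scipy, OpenCV 4.12 (cv2) and the standard library are available. Lean on these libraries where they do the work, as an engineer would, in place of code of your own. Each camera call takes 0.05 s, during which the arm holds its last target. There are 200 camera calls.

## Task

The service hatch in the deck of the bread display case has been left standing open. Fold it down, press it gently onto its rubber seal and, while it is held down, turn the wing knob a quarter turn clockwise so that the tongue under the lid swings behind the frame edge and holds the hatch shut; then let go. Do not force the knob or crush the seal, and leave the bread and the brush where they lie.

Things in the scene. Friction and masses are not known exactly. Their poses are not given: they have to be found in the camera images.
- case: Steel plinth (bottom deck) of a bread display case, 380 x 700 x 120 mm, fixed. Origin: centre of its underside, on the counter; x points from the robot's (staff) side to the customers', y to the robot's left. Deck top 120 mm up, the hatch in its middle; slat racks (top 135 mm up) left and right of it, from 178 mm off centre outwards.
- frame_edge (a point): Nominal place of the folded steel frame edge, 14 mm deep, at the front of the hatch opening, hidden under the shut lid: middle of its lower inner corner. Bent by use, the real edge, with the rubber seal on top, lies up to 5 mm higher or lower, the seal is up to 0.6 mm thicker or thinner: no reading shows it, it is found by feel. Slack, the seal's top is nominally 23.2 mm above this point.
- hatch (a joint): Hatch angle in rad: 0 = lid level (nominally latched), grows as the front edge swings up; limits -0.04 and 1.3. Hinged on the far (+x) edge, axis along the case's y. Hinge friction (0.62 N m) holds the lid wherever it is left. Just touching its slack seal the lid reads between -0.011 and 0.038, latched between -0.028 and 0.028.
- hatch_hinge (a point): Middle of the hinge axis, at mid-thickness of the lid (2 mm below its top face); 118 mm on the +x side of the case's origin, 138 mm up.
- lid: Aluminium lid, 243 x 280 x 4 mm, 0.3 kg. Origin: middle of its front edge on the top face, 246 mm from the hinge; x towards the hinge, y to the robot's left, z out of the top face. To sink the tongue below the frame edge the seal must be squeezed 2.6 to 3.8 mm: 8 to 15 N straight down at the knob. It is solid after 4.4 mm; over 20 N of lid on seal (some 22 N at the knob) damages it.
- wing (a joint): Turn of the wing knob in rad: 0 = wing parallel to the lid's front edge (tongue turned in), grows clockwise seen from above, 1.57 = wing square to the front edge (tongue fully behind the frame edge); stops at 0 and 1.6. Light friction (0.04 N m).
- wing_grip (a point): Grip point of the black wing knob, on its axis, 26 mm above the lid's top face. The axis is 58 mm behind the lid's front edge, 188 mm from the hinge, midway across. The wing is an upright bar 46 mm long, 10 mm thick, 6 to 35 mm above the lid, on a round foot 36 mm wide, 6 mm high. A red dot marks the end over the tongue (right-hand end at 0). Pinch it from above across the 10 mm.
- cam: Hidden steel tongue under the lid, fixed to the knob. Origin: on the knob's axis at the lid's top face; the tongue points along -y, parallel to the wing, 46 mm long from the axis, 14 mm wide, 4 mm thick, its upper face 24 mm below the lid's top face. If the lid is not pressed down far enough it butts on the frame edge at about 0.5 rad and the knob binds (0.2 to 0.6 N m); over 25 N bends it.
- loaf: Round brown loaf, 124 mm across, 66 mm high, 0.45 kg, on the left rack; origin under its centre. Bystander.
- roll: Golden roll, 84 mm across, 46 mm high, 0.09 kg, on the right rack near the robot; origin under its centre. Bystander.
- brush: Crumb brush with wooden handle, 160 x 42 x 20 mm, lying along x on the right rack; origin under its middle. Bystander.

How it is judged:
On the way, in this order (a step that is already met when the one before it is completed fails the run):
1. the hatch has been folded down onto its seal, the tongue still turned in (value of joint hatch below 0.05 rad and value of joint wing below 0.6 rad), for 0.2 s.
2. the hatch is held down and the tongue has swung behind the frame edge (value of joint wing above 1.2 rad and value of joint hatch below 0.035 rad), for 0.2 s.
At the end, for the whole second after the job is handed in: wing knob past 1.2 rad (tongue behind the frame edge), hatch below 0.035 rad with its tongue bearing on the frame edge (over 1 N), knob let go; loaf, roll and brush within 30 mm of where they lay (all of step 2 and contact force between cam and case above 1 N and distance of each of loaf, roll, brush from where it was at the start of the episode below 0.03 m); the robot touches nothing.
It fails at once if the tongue is forced against the frame edge with more than 25 N (contact force between cam and case above 25 N).
It fails at once if the hatch is pressed onto its seal with more than 20 N (contact force between lid and case above 20 N).
It also fails if it takes over 61 s, if anything falls off the work surface, if the arm or the gripper's body presses on something with over 40 N, if the wrist force passes 120 N, or if a joint passes its speed limit or range.

## Working session

There is one attempt and no reset: what is moved stays moved. The work goes in short steps, Python scripts to look and compute and a tool call to move; the robot and the scene stay as the last step left them, time stands still between calls to the robot, and variables do not carry over. Pictures are saved under pics/ and viewed, at most 10 in all, crops included, and the job is handed in when it is done.

Besides the shell and the picture viewer there is one more tool, called after "Emit:" by a JSON object that holds its "method" and its "body". carry_out: Moves the arm, as the interface text tells. Its arguments: {"type":"object","properties":{"jaw":{"type":"array","items":{"type":"number"}},"travel":{"type":"array","items":{"type":"array","items":{"type":"number"}}},"delta_rot":{"type":"array","items":{"type":"array","items":{"type":"number"}}},"newtons":{"type":"number"}},"required":["jaw","travel","delta_rot"]}

```bash
mkdir -p pics; cat > h.py <<'E'
import numpy as np, cv2
from station import bot
def save(n,f):
    im=bot.get_image(n); cv2.imwrite('pics/'+f,im[:,:,::-1]); return im
def ray(n,u,v,cm=None):
    cm=cm or bot.camera_model(n); K=np.array(cm['camera_matrix']);T=np.array(cm['world_from_camera'])
    d=np.array([(u-K[0,2])/K[0,0],(v-K[1,2])/K[1,1],1.])
    d=T[:3,:3]@d; return T[:3,3],d/np.linalg.norm(d)
def onz(n,u,v,z):
    o,d=ray(n,u,v); return o+d*(z-o[2])/d[2]
def tri(a,b):
    (o1,d1),(o2,d2)=a,b
    s=np.linalg.lstsq(np.c_[d1,-d2],o2-o1,rcond=None)[0]
    p,q=o1+s[0]*d1,o2+s[1]*d2; return (p+q)/2,np.linalg.norm(p-q)
E
python3 - <<'E'
from h import *
a=save('scene','s0.png');b=save('top','t0.png')
print(bot.get_obs())
for n in('scene','top'):print(n,bot.camera_model(n))
E
```

```text
{'clock': 0.1, 'joint_pos': array([1.09366662e+00, 3.78030517e-01, 7.97633662e-02, 1.27440484e+00,
       7.30554972e-06, 1.46049815e+00]), 'qvel': array([-0.00083609, -0.00089087,  0.00451333,  0.00024493, -0.00133473,
        0.0009915 ]), 'joint_torque': array([ 6.61948852e-04, -4.64695323e+01,  2.70581263e+01,  1.20147745e-02,
       -1.58330590e-04,  7.68646629e-06]), 'tcp_pos': array([0.20592167, 0.53617017, 0.20043273]), 'ee_rot': array([ 1.82389027e-01,  9.83225998e-01, -8.96611876e-04, -2.75007189e-04]), 'ft_force': array([-0.22093239, -0.0057167 ,  0.72996866]), 'wrist_torque': array([ 0.02086803,  0.03958161, -0.00176881]), 'finger_force': 0.0, 'finger_gap': 1.0022617548242685}
scene {'camera_matrix': array([[497.95075418,   0.        , 320.73706996],
       [  0.        , 497.95075418, 204.6635113 ],
       [  0.        ,   0.        ,   1.        ]]), 'world_from_camera': array([[-0.2721214 , -0.91435753,  0.29983369,  0.27604736],
       [-0.96225882,  0.25948382, -0.08201289,  0.08941021],
       [-0.00281289, -0.31083508, -0.9504597 ,  1.10211848],
       [ 0.        ,  0.        ,  0.        ,  1.        ]])}
top {'camera_matrix': array([[502.85739189,   0.        , 323.94578034],
       [  0.        , 502.85739189, 194.56665929],
       [  0.        ,   0.        ,   1.        ]]), 'world_from_camera': array([[-2.92226087e-04, -9.79037912e-01,  2.03677887e-01,
         3.86425334e-01],
       [-9.99998345e-01, -7.96697392e-05, -1.81770001e-03,
         2.92033051e-02],
       [ 1.79582419e-03, -2.03678081e-01, -9.79036268e-01,
         1.22565909e+00],
       [ 0.00000000e+00,  0.00000000e+00,  0.00000000e+00,
         1.00000000e+00]])}
```

View pics/s0.png

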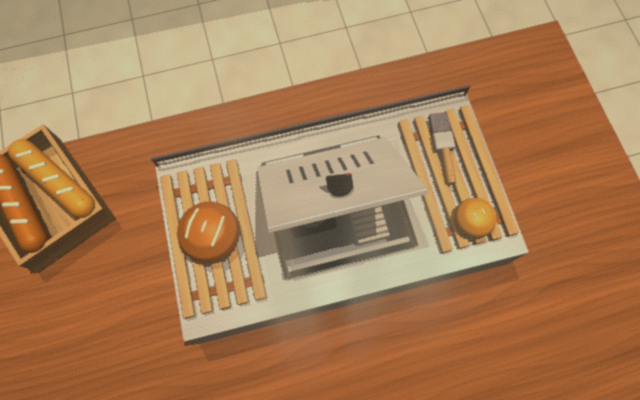

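View pics/t0.png

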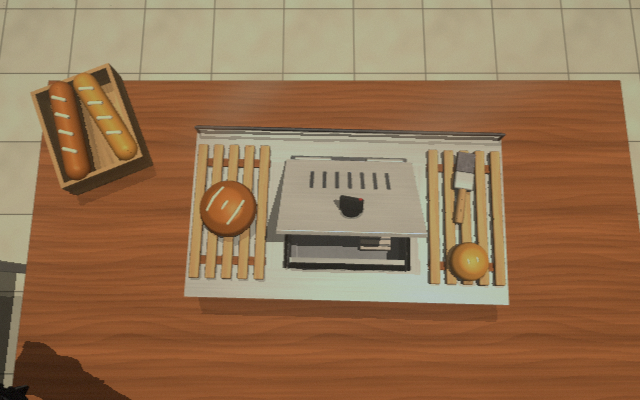

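The scene view shows the lid about half open. Its front corners are near (270,228)/(426,189), the knob is near (340,184), and the near deck corners are near (185,340)/(526,252). In the top view the lid's front corners are near (277,233)/(427,236), the knob is near (351,205), and the deck's near corners are near (186,297)/(508,304). I'll crop these for exact corners.

```bash
python3 - <<'E'
from h import *
a=cv2.imread('pics/s0.png');b=cv2.imread('pics/t0.png')
def c(im,u,v): 
    return cv2.resize(im[v-24:v+24,u-32:u+32],None,fx=4,fy=4,interpolation=cv2.INTER_CUBIC)
r1=np.hstack([c(b,186,297),c(b,508,300),c(b,277,232)]);r2=np.hstack([c(b,425,235),c(a,186,338),c(a,525,253)])
r3=np.hstack([c(a,270,226),c(a,425,189),c(b,351,206)])
cv2.imwrite('pics/c0.png',np.vstack([r1,r2,r3]))
for n,p in(('top',[(186,296),(508,303)]),('scene',[(184,336),(525,250)])):
    for q in p: print(n,onz(n,*q,.12))
for t,s in(((277,233),(270,228)),((427,236),(426,189))): print(tri(ray('top',*t),ray('scene',*s)))
E
```

```text
top [0.39322047 0.3243989  0.12      ]
top [ 0.37826694 -0.36864295  0.12      ]
scene [0.40303299 0.32803335 0.12      ]
scene [ 0.38124235 -0.36472247  0.12      ]
(array([0.5017331 , 0.11138434, 0.33682409]), np.float64(0.0008406051629714314))
(array([ 0.49941292, -0.15623859,  0.32191884]), np.float64(0.005266120249389899))
```

View pics/c0.png

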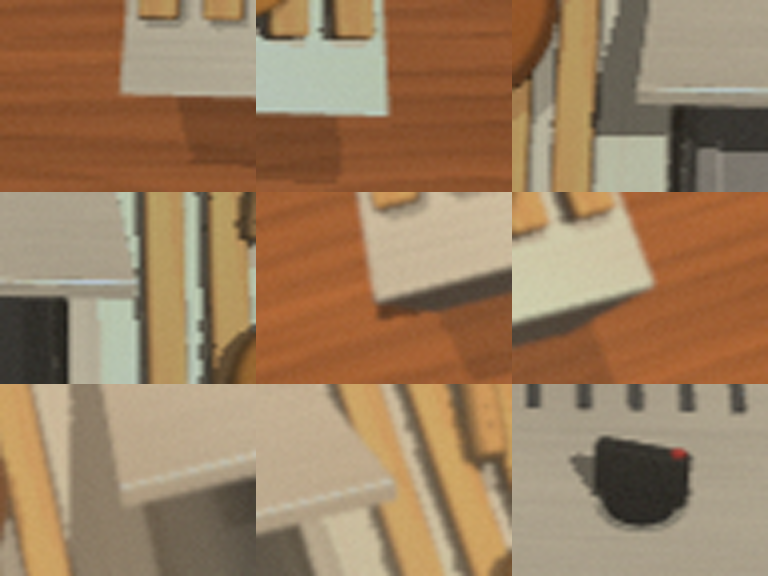

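Crop readings, converted to full-image pixels:
- **Deck near corners:** top (183.9,296.1) and (508.6,304.6); scene (183.6,340.6) and (527.8,251.8).
- **Lid front corners:** top (276.1,230.1) and (426.3,232.8); scene (268.1,227.8) and (427.1,188.6).
- **Red dot:** the right-hand end of the wing.

```bash
cat >> h.py <<'E'
def solve():
    T={'a':(183.9,296.1),'b':(508.6,304.6),'l':(276.1,230.1),'r':(426.3,232.8)}
    S={'a':(183.6,340.6),'b':(527.8,251.8),'l':(268.1,227.8),'r':(427.1,188.6)}
    return {k:tri(ray('top',*T[k]),ray('scene',*S[k])) for k in T},T,S
E
python3 - <<'E'
from h import *
P,T,S=solve()
for k in P: print(k,P[k])
print('deck w',np.linalg.norm(P['a'][0]-P['b'][0]),'lid w',np.linalg.norm(P['l'][0]-P['r'][0]))
A=(onz('top',*T['a'],.12)+onz('scene',*S['a'],.12))/2;B=(onz('top',*T['b'],.12)+onz('scene',*S['b'],.12))/2
print([onz('top',*T[k],.12) for k in'ab'],[onz('scene',*S[k],.12) for k in'ab'])
d=(A-B)[:2];print(np.linalg.norm(d));d/=np.linalg.norm(d);x=np.array([d[1],-d[0]])
yaw=np.arctan2(x[1],x[0]);C=(A+B)[:2]/2+.19*x;H=np.r_[C+.118*x,.138]
print('yaw',yaw,'C',C,'H',H)
M=(P['l'][0]+P['r'][0])/2;print('M in case', (M[:2]-H[:2])@x,(M[:2]-H[:2])@d,M[2]-.138, 'yaw lid',(P['l'][0]-P['r'][0]))
h=(M[:2]-H[:2])@x
# lid origin: 246 from hinge, 2mm above
print('theta',np.arctan2(M[2]-.138,-h)-np.arctan2(.002,.246),'r',np.hypot(h,M[2]-.138))
E
```

```text
a (array([0.39312423, 0.32638226, 0.13264704]), np.float64(0.0017802621115828188))
b (array([ 0.3754719 , -0.36799601,  0.12288286]), np.float64(0.001618673519597005))
l (array([0.51012982, 0.11518433, 0.31262162]), np.float64(0.0004759020446039873))
r (array([ 0.5060101 , -0.1612383 ,  0.30454074]), np.float64(0.000382076380827004))
deck w 0.6946712337490951 lid w 0.27657140236848615
[array([0.39301057, 0.3289089 , 0.12      ]), array([ 0.37490471, -0.36968166,  0.12      ])] [array([0.39486963, 0.33038097, 0.12      ]), array([ 0.37627954, -0.36867272,  0.12      ])]
0.6990629575455041
yaw -0.026249541256523314 C [ 0.57470065 -0.02475297] H [ 0.69266    -0.02785006  0.138     ]
M in case -0.1846530399964473 -2.3432858087940427e-05 0.17058118194963606 yaw lid [0.00411972 0.27642263 0.00808088]
theta 0.7376760607340092 r 0.2513855302424235
```

Deck width comes out at 699 mm and lid radius at 251 mm (nominal 700 and 246). Case yaw is -0.026 rad, the lid is at about 0.74 rad, and the shut knob should be at about (0.505, -0.023). I'll lift, shut the fingers, and turn the tool so that its y axis lies along the case's -x. That leaves joint 6 room for the quarter turn.

Emit:
{"method": "carry_out", "body": {"jaw": [1,1,1,1,1,1,1,1,1,1], "travel": [[0,0,-3],[0,0,-3],[0,0,-3],[0,0,-3],[0,0,-3],[0,0,-3],[0,0,0],[0,0,0],[0,0,0],[0,0,0]], "delta_rot": [[0,0,-0.14],[0,0,-0.14],[0,0,-0.14],[0,0,-0.14],[0,0,-0.14],[0,0,-0.14],[0,0,-0.14],[0,0,-0.14],[0,0,-0.14],[0,0,-0.14]], "newtons": 40}}

```text
clock: 1.1
tcp_pos: [0.2062, 0.5367, 0.3808]
ee_rot: [-0.496, 0.868, -0.0, -0.0]
ft_force: [1.1, 0.1, 0.1]
finger_gap: 0.005
finger_force: 0.0
```

Emit:
{"method": "carry_out", "body": {"jaw": [1,1,1,1,1], "travel": [[0,0,0],[0,0,0],[0,0,0],[0,0,0],[0,0,0]], "delta_rot": [[0,0,-0.128],[0,0,-0.128],[0,0,-0.128],[0,0,-0.128],[0,0,0]]}}

```text
clock: 1.6
tcp_pos: [0.2061, 0.5366, 0.3808]
ee_rot: [-0.698, 0.716, -0.0, -0.0]
ft_force: [-0.3, -0.2, 0.0]
finger_gap: -0.001
finger_force: 0.0
```

Emit:
{"method": "carry_out", "body": {"jaw": [1,1,1,1,1,1,1,1,1,1], "travel": [[2.53,-1.76,0],[2.53,-1.76,0],[2.53,-1.76,0],[2.53,-1.76,0],[2.53,-1.76,0],[2.53,-1.76,0],[2.53,-1.76,0],[2.53,-1.76,0],[2.53,-1.76,0],[2.53,-1.76,0]], "delta_rot": [[0,0,0],[0,0,0],[0,0,0],[0,0,0],[0,0,0],[0,0,0],[0,0,0],[0,0,0],[0,0,0],[0,0,0]]}}

```text
clock: 2.6
tcp_pos: [0.3761, 0.2782, 0.3811]
ee_rot: [-0.697, 0.717, 0.0, -0.0]
ft_force: [-0.5, 1.2, -0.9]
finger_gap: 0.001
finger_force: 0.0
```

Emit:
{"method": "carry_out", "body": {"jaw": [1,1,1,1,1,1,1,1,1,1], "travel": [[2.53,-1.76,0],[2.53,-1.76,0],[2.53,-1.76,0],[2.53,-1.76,0],[2.53,-1.76,0],[2.53,-1.76,0],[2.53,-1.76,0],[2.53,-1.76,0],[2.53,-1.76,0],[2.53,-1.76,0]], "delta_rot": [[0,0,0],[0,0,0],[0,0,0],[0,0,0],[0,0,0],[0,0,0],[0,0,0],[0,0,0],[0,0,0],[0,0,0]]}}

```text
clock: 3.6
tcp_pos: [0.5456, 0.0208, 0.3811]
ee_rot: [-0.697, 0.717, 0.0, -0.0]
ft_force: [0.6, -0.0, -0.1]
finger_gap: 0.002
finger_force: 0.0
```

Emit:
{"method": "carry_out", "body": {"jaw": [1,1,1,1,1], "travel": [[0,0,2],[0,0,2],[0,0,2],[0,0,1],[0,0,0]], "delta_rot": [[0,0,0],[0,0,0],[0,0,0],[0,0,0],[0,0,0]]}}

```text
clock: 4.1
tcp_pos: [0.5439, 0.022, 0.3093]
ee_rot: [-0.697, 0.717, 0.002, -0.001]
ft_force: [-0.1, 0.8, -1.1]
finger_gap: 0.001
finger_force: 0.0
```

Emit:
{"method": "carry_out", "body": {"jaw": [1,1,1,1,1,1,1,1,1,1], "travel": [[0,0.33,1.3],[0,0.33,1.3],[0,0.67,0.88],[0,0.67,0.88],[0,0.58,0.95],[0,0.58,0.95],[0,0.48,1.0],[0,0.49,1.0],[0,0.38,1.04],[0,0.38,1.04]], "delta_rot": [[0,0,0],[0,0,0],[0,0,0],[0,0,0],[0,0,0],[0,0,0],[0,0,0],[0,0,0],[0,0,0],[0,0,0]]}}

```text
clock: 5.1
tcp_pos: [0.4972, 0.0232, 0.2093]
ee_rot: [-0.697, 0.717, -0.001, 0.001]
ft_force: [-0.5, -0.2, 3.7]
finger_gap: -0.003
finger_force: 1.7
```

Emit:
{"method": "carry_out", "body": {"jaw": [1,1,1,1,1,1], "travel": [[0,0.28,1.07],[0,0.27,1.07],[0,0.1,0.55],[0,0.1,0.55],[0,0.14,1.0],[0,0,0]], "delta_rot": [[0,0,0],[0,0,0],[0,0,0],[0,0,0],[0,0,0],[0,0,0]]}}

```text
clock: 5.7
tcp_pos: [0.4866, 0.0235, 0.1641]
ee_rot: [-0.698, 0.716, 0.001, -0.001]
ft_force: [-0.2, 0.2, -0.6]
finger_gap: 0.005
finger_force: 0.0
```

```bash
python3 - <<'E'
from h import *
s=save('scene','s1.png');t=save('top','t1.png')
c=lambda im,u,v:cv2.resize(im[v-75:v+75,u-100:u+100,::-1],None,fx=2,fy=2)
cv2.imwrite('pics/c1.png',np.hstack([c(s,345,210),c(t,350,215)]));print(bot.get_obs()['ft_force'])
E
```

```text
[-0.43643455 -0.36611306  0.13682958]
```

View pics/c1.png

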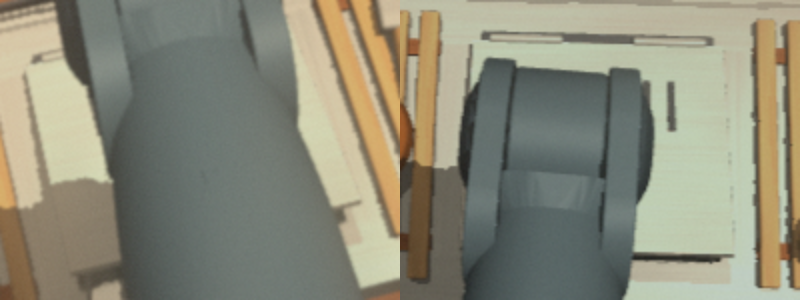

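The lid is nearly down: its right front corner is near (735,255) in the top half of the crop. I'll continue in fine steps while watching the force.

Emit:
{"method": "carry_out", "body": {"jaw": [1,1,1,1,1], "travel": [[0,0,0.4],[0,0,0.4],[0,0,0.3],[0,0,0.2],[0,0,0]], "delta_rot": [[0,0,0],[0,0,0],[0,0,0],[0,0,0],[0,0,0]]}}

```text
clock: 6.3
tcp_pos: [0.4872, 0.0234, 0.1521]
ee_rot: [-0.698, 0.716, 0.0, -0.0]
ft_force: [-0.0, -0.4, -0.6]
finger_gap: 0.002
finger_force: 0.0
```

Emit:
{"method": "carry_out", "body": {"jaw": [1,1,1,1], "travel": [[0,0,0.1],[0,0,0.1],[0,0,0],[0,0,0]], "delta_rot": [[0,0,0],[0,0,0],[0,0,0],[0,0,0]]}}

```text
clock: 6.7
tcp_pos: [0.4874, 0.0234, 0.1505]
ee_rot: [-0.698, 0.716, -0.0, 0.0]
ft_force: [-0.1, 0.0, 0.7]
finger_gap: -0.001
finger_force: 0.0
```

Emit:
{"method": "carry_out", "body": {"jaw": [1,1,1,1], "travel": [[0,0,0.1],[0,0,0.1],[0,0,0],[0,0,0]], "delta_rot": [[0,0,0],[0,0,0],[0,0,0],[0,0,0]]}}

```text
clock: 7.1
tcp_pos: [0.4874, 0.0234, 0.1484]
ee_rot: [-0.698, 0.716, 0.0, 0.0]
ft_force: [0.3, 0.3, -0.3]
finger_gap: -0.0
finger_force: 0.1
```

Emit:
{"method": "carry_out", "body": {"jaw": [1,1,1,1], "travel": [[0,0,0.1],[0,0,0.1],[0,0,0],[0,0,0]], "delta_rot": [[0,0,0],[0,0,0],[0,0,0],[0,0,0]]}}

```text
clock: 7.5
tcp_pos: [0.4874, 0.0234, 0.1464]
ee_rot: [-0.698, 0.716, 0.0, 0.0]
ft_force: [-0.5, 0.7, 0.6]
finger_gap: -0.002
finger_force: 0.0
```

Emit:
{"method": "carry_out", "body": {"jaw": [1,1,1,1], "travel": [[0,0,0.1],[0,0,0.1],[0,0,0],[0,0,0]], "delta_rot": [[0,0,0],[0,0,0],[0,0,0],[0,0,0]]}}

```text
clock: 7.9
tcp_pos: [0.4874, 0.0235, 0.1444]
ee_rot: [-0.698, 0.716, 0.0, 0.0]
ft_force: [1.1, -0.8, 0.1]
finger_gap: 0.002
finger_force: 0.0
```

Emit:
{"method": "carry_out", "body": {"jaw": [1,1,1,1], "travel": [[0,0,0.1],[0,0,0.1],[0,0,0],[0,0,0]], "delta_rot": [[0,0,0],[0,0,0],[0,0,0],[0,0,0]]}}

```text
clock: 8.3
tcp_pos: [0.4874, 0.0234, 0.1424]
ee_rot: [-0.698, 0.716, 0.0, 0.0]
ft_force: [-0.1, 0.2, 0.9]
finger_gap: -0.001
finger_force: 0.0
```

Emit:
{"method": "carry_out", "body": {"jaw": [1,1,1,1], "travel": [[0,0,0.1],[0,0,0.1],[0,0,0],[0,0,0]], "delta_rot": [[0,0,0],[0,0,0],[0,0,0],[0,0,0]]}}

```text
clock: 8.7
tcp_pos: [0.4874, 0.0234, 0.1404]
ee_rot: [-0.698, 0.716, 0.0, 0.0]
ft_force: [0.2, 0.2, 0.5]
finger_gap: 0.002
finger_force: 0.0
```

Emit:
{"method": "carry_out", "body": {"jaw": [1,1,1,1], "travel": [[0,0,0.1],[0,0,0],[0,0,0],[0,0,0]], "delta_rot": [[0,0,0],[0,0,0],[0,0,0],[0,0,0]]}}

```text
clock: 9.1
tcp_pos: [0.4874, 0.0234, 0.1394]
ee_rot: [-0.698, 0.716, 0.0, 0.0]
ft_force: [0.2, 0.2, 0.4]
finger_gap: 0.002
finger_force: 0.1
```

Emit:
{"method": "carry_out", "body": {"jaw": [1,1,1,1], "travel": [[0,0,0.1],[0,0,0],[0,0,0],[0,0,0]], "delta_rot": [[0,0,0],[0,0,0],[0,0,0],[0,0,0]]}}

```text
clock: 9.5
tcp_pos: [0.4874, 0.0234, 0.1384]
ee_rot: [-0.698, 0.716, 0.0, 0.0]
ft_force: [0.5, -0.9, -0.2]
finger_gap: 0.001
finger_force: 0.1
```

Emit:
{"method": "carry_out", "body": {"jaw": [1,1,1,1], "travel": [[0,0,0.1],[0,0,0],[0,0,0],[0,0,0]], "delta_rot": [[0,0,0],[0,0,0],[0,0,0],[0,0,0]]}}

```text
clock: 9.9
tcp_pos: [0.4874, 0.0234, 0.1374]
ee_rot: [-0.698, 0.716, 0.0, 0.0]
ft_force: [-0.3, 0.9, 0.4]
finger_gap: 0.003
finger_force: 0.1
```

Emit:
{"method": "carry_out", "body": {"jaw": [1,1,1], "travel": [[0,0,0.1],[0,0,0],[0,0,0]], "delta_rot": [[0,0,0],[0,0,0],[0,0,0]]}}

```text
clock: 10.2
tcp_pos: [0.4874, 0.0234, 0.1364]
ee_rot: [-0.698, 0.716, 0.0, 0.0]
ft_force: [-0.2, -0.4, 1.7]
finger_gap: -0.002
finger_force: 0.1
```

Emit:
{"method": "carry_out", "body": {"jaw": [1,1,1], "travel": [[0,0,0.1],[0,0,0],[0,0,0]], "delta_rot": [[0,0,0],[0,0,0],[0,0,0]]}}

```text
clock: 10.5
tcp_pos: [0.4874, 0.0234, 0.1354]
ee_rot: [-0.698, 0.716, 0.0, 0.0]
ft_force: [-0.3, -0.2, 0.4]
finger_gap: -0.001
finger_force: 0.1
```

```bash
python3 - <<'E'
from h import *
s=save('wrist','w1.png');print(bot.get_obs()['ft_force'])
E
```

```text
[-0.76135898  0.12587828  0.82655039]
```

View pics/w1.png

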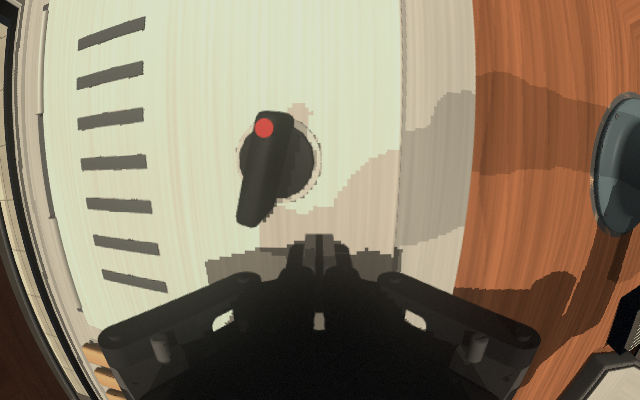

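The wrist view shows the lid flat under the fingers, the wing still parallel to the front edge with its red dot at (264,128), and the fingertips at about (320,240). There is no seal force yet, so I'll keep feeling downwards.

Emit:
{"method": "carry_out", "body": {"jaw": [1,1,1], "travel": [[0,0,0.1],[0,0,0],[0,0,0]], "delta_rot": [[0,0,0],[0,0,0],[0,0,0]]}}

```text
clock: 10.85
tcp_pos: [0.4874, 0.0234, 0.1344]
ee_rot: [-0.698, 0.716, 0.0, 0.0]
ft_force: [-0.2, 0.1, 0.2]
finger_gap: 0.001
finger_force: 0.1
```

Emit:
{"method": "carry_out", "body": {"jaw": [1,1,1], "travel": [[0,0,0.1],[0,0,0],[0,0,0]], "delta_rot": [[0,0,0],[0,0,0],[0,0,0]]}}

```text
clock: 11.15
tcp_pos: [0.4874, 0.0234, 0.1334]
ee_rot: [-0.698, 0.716, 0.0, 0.0]
ft_force: [-0.1, 0.2, 0.6]
finger_gap: -0.0
finger_force: 0.1
```

Emit:
{"method": "carry_out", "body": {"jaw": [1,1,1], "travel": [[0,0,0.1],[0,0,0],[0,0,0]], "delta_rot": [[0,0,0],[0,0,0],[0,0,0]]}}

```text
clock: 11.45
tcp_pos: [0.4874, 0.0234, 0.1324]
ee_rot: [-0.698, 0.716, 0.0, 0.0]
ft_force: [-0.3, -0.0, 0.8]
finger_gap: 0.0
finger_force: 0.1
```

```bash
python3 - <<'E'
from h import *
f=[]
s=save('scene','s2.png');f.append(bot.get_obs()['ft_force'][2]);t=save('top','t2.png');f.append(bot.get_obs()['ft_force'][2])
o=bot.get_obs();print(f,o['wrist_torque'],o['tcp_pos'])
c=lambda im,u,v:cv2.resize(im[v-38:v+37,u-50:u+50,::-1],None,fx=4,fy=4,interpolation=cv2.INTER_CUBIC)
cv2.imwrite('pics/c2.png',np.hstack([c(s,425,237),c(t,417,267)]))
E
```

```text
[np.float64(-0.15158273452734683), np.float64(-0.0542671808906397)] [-0.03437296  0.00038979 -0.02870013] [0.48739571 0.02343103 0.13243771]
```

View pics/c2.png

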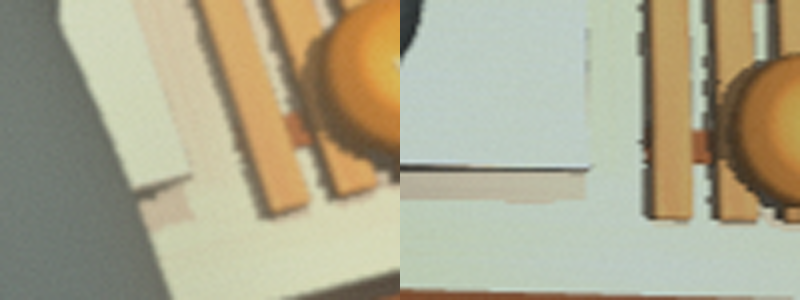

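The lid's right front corner is at about (421.6,242.6) in the scene view and (413.4,269.9) in the top view. I'll work out its height from these.

```bash
python3 - <<'E'
from h import *
print(tri(ray('top',413.4,269.9),ray('scene',421.6,242.6)))
for z in(.13,.14,.15,.16): print(z,onz('top',413.4,269.9,z),onz('scene',421.6,242.6,z))
y=-.02625;x=np.array([np.cos(y),np.sin(y)]);n=np.array([-x[1],x[0]])
H=np.array([.69266,-.02785])
for th in(-.04,0,.03,.06): print(th,H-x*(.246*np.cos(th)-.002*np.sin(th))-n*.14,.138+.246*np.sin(th)+.002)
E
```

```text
(array([ 0.44738865, -0.16262991,  0.14745275]), np.float64(0.00040955675489430705))
0.13 [ 0.44825865 -0.16590895  0.13      ] [ 0.45063518 -0.16706133  0.13      ]
0.14 [ 0.4476943  -0.16412818  0.14      ] [ 0.44883923 -0.16442306  0.14      ]
0.15 [ 0.44712995 -0.1623474   0.15      ] [ 0.44704327 -0.16178478  0.15      ]
0.16 [ 0.4465656  -0.16056663  0.16      ] [ 0.44524732 -0.15914651  0.16      ]
-0.04 [ 0.44318693 -0.16134808] 0.130162623790088
0 [ 0.44307017 -0.16134501] 0.14
0.03 [ 0.4432408  -0.16134949] 0.14737889304981394
0.06 [ 0.44363257 -0.16135978] 0.15475114559394337
```

Emit:
{"method": "carry_out", "body": {"jaw": [1,1,1,1], "travel": [[0,0,0.1],[0,0,0],[0,0,0.1],[0,0,0]], "delta_rot": [[0,0,0],[0,0,0],[0,0,0],[0,0,0]]}}

```text
clock: 11.95
tcp_pos: [0.4873, 0.0234, 0.1304]
ee_rot: [-0.698, 0.716, 0.0, 0.0]
ft_force: [-0.4, -0.4, 0.4]
finger_gap: -0.004
finger_force: 0.2
```

```bash
python3 - <<'E'
from h import *
w=save('wrist','w2.png');a=cv2.imread('pics/w1.png');b=cv2.imread('pics/w2.png')
c=lambda im:cv2.resize(im[90:300,190:420],None,fx=1.7,fy=1.7,interpolation=cv2.INTER_CUBIC)
cv2.imwrite('pics/c3.png',np.hstack([c(a),c(b)]));print(bot.get_obs()['ft_force'],bot.camera_model('wrist'))
E
```

```text
[-0.01375433 -0.65477138  0.91465349] {'camera_matrix': array([[309.70691629,   0.        , 318.79083933],
       [  0.        , 309.70691629, 199.05835346],
       [  0.        ,   0.        ,   1.        ]]), 'world_from_camera': array([[-9.99684421e-01,  2.43213146e-02,  6.28746880e-03,
         4.86242055e-01],
       [ 2.51199853e-02,  9.65718990e-01,  2.58371476e-01,
        -4.15225808e-02],
       [ 2.12005913e-04,  2.58447880e-01, -9.66025180e-01,
         3.02954028e-01],
       [ 0.00000000e+00,  0.00000000e+00,  0.00000000e+00,
         1.00000000e+00]])}
```

View pics/c3.png

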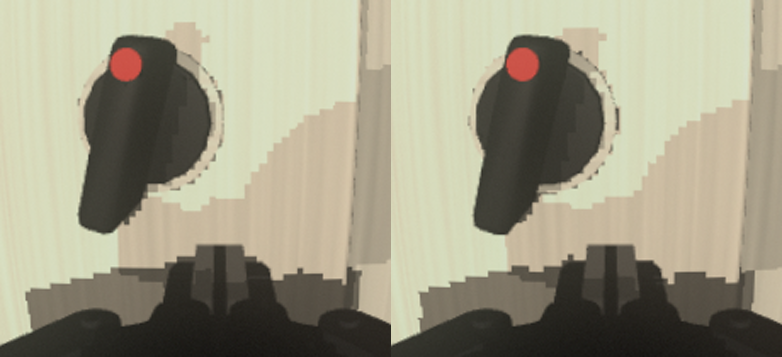

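Between the two wrist views the knob barely changes (foot about 79 px wide, red dot near (264,128)), so the lid is following the fingers and the seal is not reached yet. I'll keep going down.

Emit:
{"method": "carry_out", "body": {"jaw": [1,1,1,1], "travel": [[0,0,0.1],[0,0,0.1],[0,0,0],[0,0,0]], "delta_rot": [[0,0,0],[0,0,0],[0,0,0],[0,0,0]]}}

```text
clock: 12.4
tcp_pos: [0.4874, 0.0234, 0.1284]
ee_rot: [-0.698, 0.716, 0.0, 0.0]
ft_force: [-0.8, -0.3, 0.3]
finger_gap: -0.001
finger_force: 0.0
```

Emit:
{"method": "carry_out", "body": {"jaw": [1,1,1,1], "travel": [[0,0,0.1],[0,0,0.1],[0,0,0],[0,0,0]], "delta_rot": [[0,0,0],[0,0,0],[0,0,0],[0,0,0]]}}

```text
clock: 12.8
tcp_pos: [0.4874, 0.0234, 0.1264]
ee_rot: [-0.698, 0.716, 0.0, 0.0]
ft_force: [-1.3, 0.6, -0.3]
finger_gap: -0.002
finger_force: 0.0
```

Emit:
{"method": "carry_out", "body": {"jaw": [1,1,1,1], "travel": [[0,0,0.1],[0,0,0.1],[0,0,0],[0,0,0]], "delta_rot": [[0,0,0],[0,0,0],[0,0,0],[0,0,0]]}}

```text
clock: 13.2
tcp_pos: [0.4874, 0.0234, 0.1244]
ee_rot: [-0.698, 0.716, 0.0, 0.0]
ft_force: [0.6, 0.0, -0.4]
finger_gap: -0.004
finger_force: 0.0
```

```bash
cat >> h.py <<'E'
def wproj(P,T,K):
    c=T[:3,:3].T@(np.asarray(P)-T[:3,3]);r=np.hypot(c[0],c[1]);a=np.arctan2(r,c[2])*K[0,0]
    return np.array([K[0,2]+a*c[0]/r,K[1,2]+a*c[1]/r])
X=np.array([np.cos(-.02625),np.sin(-.02625),0]);N=np.array([-X[1],X[0],0]);Z=np.array([0,0,1.])
H=np.array([.69266,-.02785,.138])
def lidpt(th,r,y,h): # r from hinge, y left, h above top face
    return H+X*(-r*np.cos(th)+(h+.002)*np.sin(th))+N*y+Z*(r*np.sin(th)+(h+.002)*np.cos(th))
def red(im):
    m=((im[:,:,0]>170)&(im[:,:,1]<110)&(im[:,:,2]<110)).astype(np.uint8)
    n,_,st,ce=cv2.connectedComponentsWithStats(m);k=[i for i in range(1,n) if st[i,4]>15];return [(ce[i],st[i]) for i in k]
E
python3 - <<'E'
from h import *
cm=bot.camera_model('wrist');K=cm['camera_matrix'];T=cm['world_from_camera'];print(bot.get_obs()['ft_force'],bot.get_obs()['tcp_pos'])
w3=save('wrist','w3.png')
for n,dz in(('w1',.011),('w2',.006),('w3',0)):
    im=cv2.imread(f'pics/{n}.png')[:,:,::-1];print(n,[(c.round(1),s[2:]) for c,s in red(im) if c[0]<400])
    g=im.astype(int).sum(2)
    blk=(cv2.inRange(im,(0,0,0),(75,75,75)));blk[232:]=0;blk[:,:200]=0;blk[:,360:]=0
    cs=max(cv2.findContours(blk,cv2.RETR_EXTERNAL,cv2.CHAIN_APPROX_NONE)[0],key=cv2.contourArea)
    print(' blk bbox',cv2.boundingRect(cs))
    T2=T.copy();T2[2,3]+=dz
    for th in(-.03,0,.05,.1): print('  th',th,'foot L,R,c',[wproj(lidpt(th,.188+d,0,.006),T2,K).round(1) for d in(.018,-.018,0)],'wing ends',[wproj(lidpt(th,.188,d,.035),T2,K).round(1) for d in(.023,-.023)],'edge',wproj(lidpt(th,.246,0,0),T2,K).round(1))
E
```

```text
[ 0.5699824   0.04945287 -0.41260017] [0.48740149 0.02343662 0.12439847]
w1 [(array([263.7, 127.5]), array([ 18,  20, 263], dtype=int32))]
 blk bbox (237, 112, 77, 115)
  th -0.03 foot L,R,c [array([319.1, 153.1]), array([253.5, 153.9]), array([286. , 153.3])] wing ends [array([282.6, 209.3]), array([280.6, 109.8])] edge [388.  152.5]
  th 0 foot L,R,c [array([318.8, 154.4]), array([251.3, 155.1]), array([284.6, 154.6])] wing ends [array([279. , 212.9]), array([276.6, 109.5])] edge [391. 154.]
  th 0.05 foot L,R,c [array([317.5, 156.9]), array([246.6, 157.1]), array([281.3, 156.8])] wing ends [array([271.4, 219.5]), array([268.3, 109. ])] edge [395.6 156.8]
  th 0.1 foot L,R,c [array([314.8, 159.6]), array([240.6, 159.4]), array([276.6, 159.3])] wing ends [array([261.8, 226.9]), array([257.5, 108.6])] edge [399.7 160.1]
w2 [(array([266.8, 127.4]), array([ 18,  20, 273], dtype=int32))]
 blk bbox (239, 111, 76, 117)
  th -0.03 foot L,R,c [array([319.1, 154.2]), array([251.6, 155. ]), array([285.1, 154.4])] wing ends [array([281.4, 212.5]), array([279.2, 109.5])] edge [390.  153.5]
  th
[... 553 characters left out ...]
32))]
 blk bbox (241, 111, 75, 118)
  th -0.03 foot L,R,c [array([319.1, 155.5]), array([249.2, 156.4]), array([283.8, 155.8])] wing ends [array([279.8, 216.6]), array([277.4, 109.1])] edge [392.4 154.8]
  th 0 foot L,R,c [array([318.8, 157. ]), array([246.6, 157.7]), array([282.2, 157.2])] wing ends [array([275.8, 220.8]), array([272.9, 108.8])] edge [395.8 156.6]
  th 0.05 foot L,R,c [array([317.4, 159.9]), array([241.3, 160.1]), array([278.5, 159.8])] wing ends [array([267.4, 228.5]), array([263.5, 108.2])] edge [401.1 159.8]
  th 0.1 foot L,R,c [array([314.5, 163.1]), array([234.6, 162.7]), array([273.3, 162.7])] wing ends [array([256.6, 237.3]), array([251.2, 107.7])] edge [405.9 163.5]
```

View pics/w3.png

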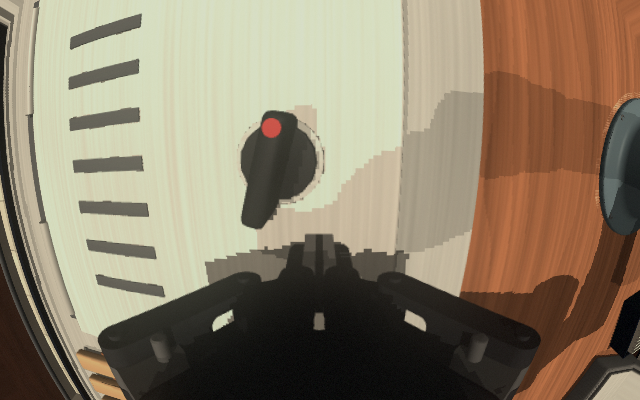

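The lid sits at about 0.06 rad while the TCP reads 0.124, so the fingertips look shorter than expected. In this wrist view the tip edge is at row 234, where I expected about row 212. I'll lift clear and check by numbers whether the tip row or the lid changes.

Emit:
{"method": "carry_out", "body": {"jaw": [1,1,1,1], "travel": [[0,0,-2],[0,0,-2],[0,0,-1],[0,0,0]], "delta_rot": [[0,0,0],[0,0,0],[0,0,0],[0,0,0]]}}

```text
clock: 13.65
tcp_pos: [0.4887, 0.0233, 0.1759]
ee_rot: [-0.698, 0.716, -0.001, 0.001]
ft_force: [-0.3, 0.3, -0.3]
finger_gap: -0.001
finger_force: 0.0
```

```bash
python3 - <<'E'
from h import *
cm=bot.camera_model('wrist');K=cm['camera_matrix'];T=cm['world_from_camera'];print(bot.get_obs()['ft_force'],bot.get_obs()['tcp_pos'])
im=save('wrist','w4.png')
for n in('w3','w4'):
    g=cv2.imread(f'pics/{n}.png').astype(int).sum(2)//3
    print(n,'col314',g[196:262:3,314].tolist(),'\n col325',g[196:262:3,325].tolist())
print([(c.round(1),s[2:]) for c,s in red(im) if c[0]<400])
for th in(-.03,0,.03,.06,.09): print(th,'dot',wproj(lidpt(th,.188,-.019,.035),T,K).round(1),[wproj(lidpt(th,.188,d,.035),T,K).round(1) for d in(.023,-.023)],'edge',wproj(lidpt(th,.246,0,0),T,K).round(1))
blk=(cv2.inRange(im,(0,0,0),(75,75,75)));blk[232:]=0;blk[:,:200]=0;blk[:,360:]=0
cs=max(cv2.findContours(blk,cv2.RETR_EXTERNAL,cv2.CHAIN_APPROX_NONE)[0],key=cv2.contourArea)
print(' blk bbox',cv2.boundingRect(cs)); print(im[175,380:410].astype(int).sum(1)//3)
E
```

```text
[-0.25606263  0.33809809 -0.34121096] [0.48874216 0.0233168  0.17588779]
w3 col314 [205, 204, 204, 205, 186, 180, 180, 180, 180, 181, 180, 180, 180, 82, 80, 79, 78, 78, 74, 59, 59, 56] 
 col325 [205, 206, 205, 182, 181, 180, 182, 182, 182, 182, 180, 181, 181, 84, 80, 80, 79, 78, 67, 61, 61, 59]
w4 col314 [184, 182, 183, 183, 183, 181, 183, 187, 205, 113, 112, 112, 112, 81, 78, 78, 79, 77, 60, 58, 57, 56] 
 col325 [186, 186, 187, 185, 186, 185, 186, 184, 201, 178, 177, 113, 113, 83, 79, 79, 78, 77, 76, 77, 64, 60]
[(array([288.7, 124.3]), array([ 12,  13, 120], dtype=int32))]
-0.03 dot [291.6 118.5] [array([292.6, 189.7]), array([291.6, 111.7])] edge [377.6 146.3]
0 dot [288.9 118.6] [array([290. , 191.9]), array([288.8, 111.5])] edge [379.7 147.3]
0.03 dot [285.6 118.7] [array([286.9, 194.3]), array([285.6, 111.3])] edge [381.5 148.3]
0.06 dot [281.9 118.7] [array([283.4, 196.8]), array([281.8, 111.1])] edge [383.2 149.5]
0.09 dot [277.6 118.8] [array([279.3, 199.4]), array([277.5, 111. ])] edge [384.6 150.7]
 blk bbox (266, 114, 53, 81)
[184 162 150 158 158 159 158 156 154 153 156 158 161 158 158 155 152 152
 152 157 159 159 158 158 157 157 156 157 156 156]
```

The tip row is the same off the lid (234), so the tips really do end some way above the stated TCP when shut. The lid now sits at about 0.0 to 0.03 rad. Next I'll straddle the knob with the fingers partly open, touch the lid with both tips to get its height, and then grip.

Emit:
{"method": "carry_out", "body": {"jaw": [-0.2,-0.2,-0.2,-0.2,-0.2,-0.2,-0.2,-0.2], "travel": [[0,0,-2.5],[0,0,-2.5],[1.5,-0.62,0],[1.5,-0.62,0],[1.5,-0.63,0],[0,0,0],[0,0,0],[0,0,0]], "delta_rot": [[0,0,0],[0,0,0],[0,0,0],[0,0,0],[0,0,0],[0,0,0],[0,0,0],[0,0,0]]}}

```text
clock: 14.5
tcp_pos: [0.5044, -0.022, 0.2238]
ee_rot: [-0.698, 0.716, 0.001, -0.0]
ft_force: [0.3, -0.3, -0.1]
finger_gap: 0.597
finger_force: 0.0
```

```bash
python3 - <<'E'
from h import *
cm=bot.camera_model('wrist');K=cm['camera_matrix'];T=cm['world_from_camera'];p=bot.get_obs()['tcp_pos'];print(p)
im=save('wrist','w5.png')
print([(c.round(1),s[2:]) for c,s in red(im) if c[0]<400])
for th in(0,.03): print(th,'ends',[wproj(lidpt(th,.188,d,.035),T,K).round(1) for d in(.023,-.023)],'foot',[wproj(lidpt(th,.188+d,0,.006),T,K).round(1) for d in(.018,-.018)])
print('tcp',wproj(p,T,K))
E
```

```text
[ 0.50439148 -0.02200005  0.22378935]
[(array([320.6, 188.2]), array([ 8,  8, 50], dtype=int32))]
0 ends [array([318.8, 234.1]), array([318.9, 174.9])] foot [array([340.3, 195.6]), array([297.2, 195.6])]
0.03 ends [array([317.2, 236.9]), array([317.2, 176.3])] foot [array([340.4, 197.5]), array([296.4, 197.2])]
tcp [319.58155547 229.60677376]
```

View pics/w5.png

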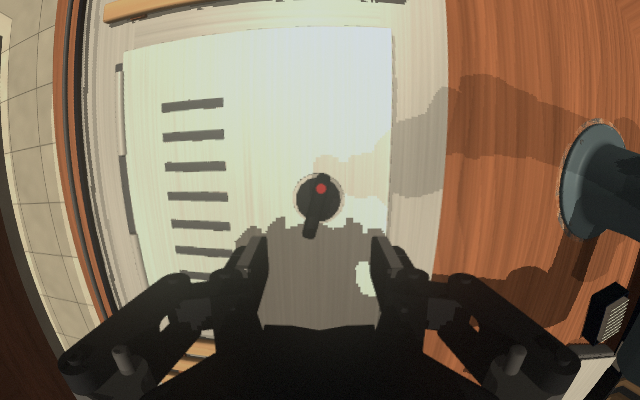

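The wrist view shows the knob centred between the open fingers. The foot spans x 295–343 at row 198, the red dot is at (321,188), and the wing is slanted about 0.1 rad clockwise. I'll turn the tool by +0.1 and descend, straddling the knob.

Emit:
{"method": "carry_out", "body": {"jaw": [-0.2,-0.2,-0.2,-0.2,-0.2,-0.2], "travel": [[0,0,1.5],[0,0,1.5],[0,0,1.5],[0,0,1.0],[0,0,0.8],[0,0,0]], "delta_rot": [[0,0,0.1],[0,0,0],[0,0,0],[0,0,0],[0,0,0],[0,0,0]]}}

```text
clock: 15.15
tcp_pos: [0.5041, -0.0217, 0.1605]
ee_rot: [-0.661, 0.75, 0.001, -0.001]
ft_force: [0.3, 0.7, -0.0]
finger_gap: 0.599
finger_force: 0.0
```

Emit:
{"method": "carry_out", "body": {"jaw": [-0.2,-0.2,-0.2,-0.2,-0.2,-0.2], "travel": [[0,0,0.2],[0,0,0.2],[0,0,0.2],[0,0,0.2],[0,0,0],[0,0,0]], "delta_rot": [[0,0,0],[0,0,0],[0,0,0],[0,0,0],[0,0,0],[0,0,0]]}}

```text
clock: 15.75
tcp_pos: [0.5049, -0.0221, 0.1535]
ee_rot: [-0.661, 0.75, 0.0, 0.0]
ft_force: [0.8, -0.3, -0.6]
finger_gap: 0.598
finger_force: 0.0
```

Emit:
{"method": "carry_out", "body": {"jaw": [-0.2,-0.2,-0.2,-0.2,-0.2,-0.2], "travel": [[0,0,0.2],[0,0,0.2],[0,0,0.2],[0,0,0.2],[0,0,0],[0,0,0]], "delta_rot": [[0,0,0],[0,0,0],[0,0,0],[0,0,0],[0,0,0],[0,0,0]]}}

```text
clock: 16.35
tcp_pos: [0.5048, -0.022, 0.1454]
ee_rot: [-0.661, 0.75, 0.0, -0.0]
ft_force: [-0.3, -0.1, 0.4]
finger_gap: 0.6
finger_force: 0.0
```

Emit:
{"method": "carry_out", "body": {"jaw": [-0.2,-0.2,-0.2,-0.2,-0.2], "travel": [[0,0,0.2],[0,0,0.2],[0,0,0.2],[0,0,0],[0,0,0]], "delta_rot": [[0,0,0],[0,0,0],[0,0,0],[0,0,0],[0,0,0]]}}

```text
clock: 16.85
tcp_pos: [0.5048, -0.022, 0.1394]
ee_rot: [-0.661, 0.75, 0.0, -0.0]
ft_force: [0.4, 0.4, 0.7]
finger_gap: 0.6
finger_force: 0.0
```

Emit:
{"method": "carry_out", "body": {"jaw": [-0.2,-0.2,-0.2,-0.2,-0.2], "travel": [[0,0,0.2],[0,0,0.2],[0,0,0.1],[0,0,0],[0,0,0]], "delta_rot": [[0,0,0],[0,0,0],[0,0,0],[0,0,0],[0,0,0]]}}

```text
clock: 17.35
tcp_pos: [0.5049, -0.022, 0.1345]
ee_rot: [-0.661, 0.75, 0.0, -0.0]
ft_force: [-0.6, 1.3, -0.1]
finger_gap: 0.598
finger_force: 0.0
```

Emit:
{"method": "carry_out", "body": {"jaw": [-0.2,-0.2,-0.2,-0.2,-0.2], "travel": [[0,0,0.2],[0,0,0.2],[0,0,0],[0,0,0],[0,0,0]], "delta_rot": [[0,0,0],[0,0,0],[0,0,0],[0,0,0],[0,0,0]]}}

```text
clock: 17.85
tcp_pos: [0.5049, -0.022, 0.1305]
ee_rot: [-0.661, 0.75, 0.0, 0.0]
ft_force: [0.4, 0.1, 0.2]
finger_gap: 0.598
finger_force: 0.0
```

Emit:
{"method": "carry_out", "body": {"jaw": [-0.2,-0.2,-0.2,-0.2,-0.2], "travel": [[0,0,0.1],[0,0,0.1],[0,0,0],[0,0,0],[0,0,0]], "delta_rot": [[0,0,0],[0,0,0],[0,0,0],[0,0,0],[0,0,0]]}}

```text
clock: 18.35
tcp_pos: [0.5049, -0.022, 0.1285]
ee_rot: [-0.661, 0.75, -0.0, 0.0]
ft_force: [-0.8, -0.4, 0.5]
finger_gap: 0.601
finger_force: 0.0
```

Emit:
{"method": "carry_out", "body": {"jaw": [-0.2,-0.2,-0.2,-0.2,-0.2], "travel": [[0,0,0.1],[0,0,0.1],[0,0,0],[0,0,0],[0,0,0]], "delta_rot": [[0,0,0],[0,0,0],[0,0,0],[0,0,0],[0,0,0]]}}

```text
clock: 18.85
tcp_pos: [0.5049, -0.0221, 0.1265]
ee_rot: [-0.661, 0.75, 0.0, 0.0]
ft_force: [-0.1, 0.5, -0.7]
finger_gap: 0.602
finger_force: 0.0
```

Emit:
{"method": "carry_out", "body": {"jaw": [-0.2,-0.2,-0.2,-0.2,-0.2], "travel": [[0,0,0.1],[0,0,0.1],[0,0,0],[0,0,0],[0,0,0]], "delta_rot": [[0,0,0],[0,0,0],[0,0,0],[0,0,0],[0,0,0]]}}

```text
clock: 19.35
tcp_pos: [0.5049, -0.022, 0.1245]
ee_rot: [-0.661, 0.75, 0.0, 0.0]
ft_force: [-0.3, -0.5, 0.2]
finger_gap: 0.603
finger_force: 0.0
```

Emit:
{"method": "carry_out", "body": {"jaw": [-0.2,-0.2,-0.2], "travel": [[0,0,0.1],[0,0,0.1],[0,0,0]], "delta_rot": [[0,0,0],[0,0,0],[0,0,0]]}}

```text
clock: 19.65
tcp_pos: [0.5047, -0.022, 0.1223]
ee_rot: [-0.661, 0.75, 0.0, -0.0]
ft_force: [0.0, 0.1, -0.1]
finger_gap: 0.604
finger_force: 0.0
```

Emit:
{"method": "carry_out", "body": {"jaw": [-0.2,-0.2,-0.2], "travel": [[0,0,0.1],[0,0,0.1],[0,0,0]], "delta_rot": [[0,0,0],[0,0,0],[0,0,0]]}}

```text
clock: 19.95
tcp_pos: [0.5049, -0.0221, 0.1204]
ee_rot: [-0.661, 0.75, 0.0, 0.0]
ft_force: [0.2, -0.8, 0.7]
finger_gap: 0.601
finger_force: 0.1
```

```bash
python3 - <<'E'
from h import *
cm=bot.camera_model('wrist');K=cm['camera_matrix'];T=cm['world_from_camera'];p=bot.get_obs()['tcp_pos'];print(p)
im=save('wrist','w6.png')
print([(c.round(1),s[2:]) for c,s in red(im) if c[0]<400])
for th in(-.03,0,.03,.06,.1): print(th,'ends',[wproj(lidpt(th,.188,d,.035),T,K).round(1) for d in(.023,-.015,-.023)],'edge',wproj(lidpt(th,.246,-.03,0),T,K).round(1),'foot',[wproj(lidpt(th,.188+d,0,.006),T,K).round(1) for d in(.018,-.018)])
E
```

```text
[ 0.50489733 -0.02205018  0.12041709]
[]
-0.03 ends [array([326.8, 307.7]), array([319. , 234.9]), array([317.1, 217.3])] edge [420.2 173.4] foot [array([353.6, 237.5]), array([286.6, 244.4])]
0 ends [array([324.9, 314.7]), array([316.5, 240.2]), array([314.5, 222. ])] edge [424.6 176. ] foot [array([354.5, 242. ]), array([285.3, 248.3])]
0.03 ends [array([322.4, 322.2]), array([313.4, 245.9]), array([311.2, 227.1])] edge [429.  178.8] foot [array([355.2, 246.8]), array([283.7, 252.4])]
0.06 ends [array([319.4, 330.1]), array([309.6, 252.2]), array([307.2, 232.6])] edge [433.4 181.9] foot [array([355.5, 252.1]), array([281.7, 256.8])]
0.1 ends [array([314.4, 341.4]), array([303.2, 261.3]), array([300.5, 240.8])] edge [439.2 186.6] foot [array([355.4, 259.8]), array([278.3, 263.1])]
```

View pics/w6.png

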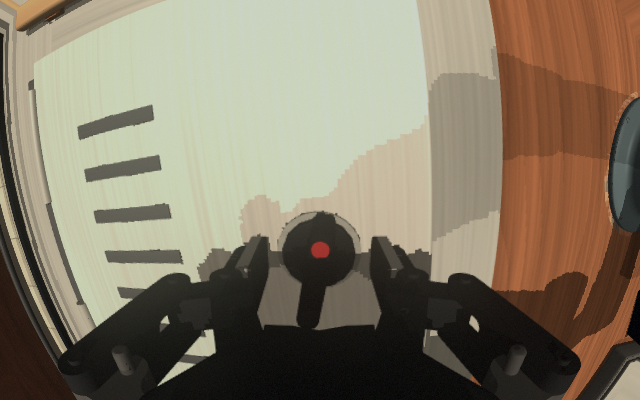

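The wrist view shows the foot between the fingers (x 278–358, row 250), the dot at (320,250), and the wing's lower end at (309,328). The pad tips are at about (268,237) and (373,237). A 105 px spacing for 51 mm puts the tips roughly 25 mm above the TCP point, so they are about to touch the lid. I'll keep feeling downwards.

Emit:
{"method": "carry_out", "body": {"jaw": [-0.2,-0.2,-0.2], "travel": [[0,0,0.1],[0,0,0.1],[0,0,0]], "delta_rot": [[0,0,0],[0,0,0],[0,0,0]]}}

```text
clock: 20.3
tcp_pos: [0.5048, -0.022, 0.1183]
ee_rot: [-0.661, 0.75, 0.0, -0.0]
ft_force: [-0.0, 0.1, 0.6]
finger_gap: 0.602
finger_force: 0.1
```

Emit:
{"method": "carry_out", "body": {"jaw": [-0.2,-0.2,-0.2], "travel": [[0,0,0.1],[0,0,0.1],[0,0,0]], "delta_rot": [[0,0,0],[0,0,0],[0,0,0]]}}

```text
clock: 20.6
tcp_pos: [0.5049, -0.022, 0.1163]
ee_rot: [-0.661, 0.75, 0.0, -0.0]
ft_force: [0.7, -0.4, 0.5]
finger_gap: 0.597
finger_force: 0.1
```

Emit:
{"method": "carry_out", "body": {"jaw": [-0.2,-0.2,-0.2], "travel": [[0,0,0.1],[0,0,0.1],[0,0,0]], "delta_rot": [[0,0,0],[0,0,0],[0,0,0]]}}

```text
clock: 20.9
tcp_pos: [0.5049, -0.022, 0.1144]
ee_rot: [-0.661, 0.75, 0.0, 0.0]
ft_force: [0.3, -0.4, -0.5]
finger_gap: 0.6
finger_force: 0.0
```

Emit:
{"method": "carry_out", "body": {"jaw": [-0.2,-0.2,-0.2], "travel": [[0,0,0.1],[0,0,0.1],[0,0,0]], "delta_rot": [[0,0,0],[0,0,0],[0,0,0]]}}

```text
clock: 21.2
tcp_pos: [0.5049, -0.022, 0.1123]
ee_rot: [-0.661, 0.75, 0.0, 0.0]
ft_force: [0.1, -0.1, 0.6]
finger_gap: 0.597
finger_force: 0.0
```

Emit:
{"method": "carry_out", "body": {"jaw": [-0.2,-0.2,-0.2], "travel": [[0,0,0.1],[0,0,0.1],[0,0,0]], "delta_rot": [[0,0,0],[0,0,0],[0,0,0]]}}

```text
clock: 21.5
tcp_pos: [0.5049, -0.022, 0.1104]
ee_rot: [-0.661, 0.75, 0.0, 0.0]
ft_force: [-0.5, 0.3, -0.2]
finger_gap: 0.601
finger_force: 0.0
```

```bash
python3 - <<'E'
from h import *
cm=bot.camera_model('wrist');K=cm['camera_matrix'];T=cm['world_from_camera'];o=bot.get_obs();print(o['tcp_pos'],o['ft_force'],o['wrist_torque'])
im=save('wrist','w7.png')
def edge(im,row):
    g=im[row].astype(int).sum(1)//3; return g
for n,dz in(('w6',.010),('w7',0)):
    im=cv2.imread(f'pics/{n}.png')
    m=((im[:,:,2].astype(int)-im[:,:,1]>60)&(im[:,:,1]<80)).astype(np.uint8);m[:,:300]=0;m[:,340:]=0;m[320:]=0
    ys,xs=np.nonzero(m);print(n,'dot',xs.mean(),ys.mean(),len(xs))
    g=cv2.cvtColor(im,cv2.COLOR_BGR2GRAY).astype(int)
    print('  row110 g', [(c,g[110,c]) for c in range(405,440,3)]); 
    b=cv2.inRange(im,(0,0,0),(62,62,62));print('  foot row250 dark span',[(c) for c in range(272,366) if b[245,c]][:1],[(c) for c in range(290,366) if b[245,c]][-1:])
    # slots: dark comps in left region
    s=cv2.inRange(g.astype(np.uint8),60,120);s[:,:70]=0;s[:,200:]=0;s[270:]=0
    k,_,st,ce=cv2.connectedComponentsWithStats(s);print('  slots',[ce[i].round(1).tolist() for i in range(1,k) if 300<st[i,4]<1500])
    T2=T.copy();T2[2,3]+=dz
    for th in(-.03,0,.03,.06):print('   ',th,'dot',wproj(lidpt(th,.188,-.015,.035),T2,K).round(1),'end',wproj(lidpt(th,.188,.023,.035),T2,K).round(1),'edge',[wproj(lidpt(th,.246,y,0),T2,K).round(1).tolist() for y in(-.08,-.06)])
E
```

```text
[ 0.50491961 -0.02202765  0.11035276] [-0.50290509  0.29691294 -0.20794117] [ 0.02337879 -0.00446669  0.03769879]
w6 dot 319.8057851239669 249.71074380165288 242
  row110 g [(405, np.int64(205)), (408, np.int64(205)), (411, np.int64(206)), (414, np.int64(205)), (417, np.int64(206)), (420, np.int64(205)), (423, np.int64(206)), (426, np.int64(206)), (429, np.int64(151)), (432, np.int64(145)), (435, np.int64(147)), (438, np.int64(148))]
  foot row250 dark span [284] [352]
  slots [[116.1, 121.6], [123.2, 168.4], [133.0, 213.7], [144.5, 256.2]]
    -0.03 dot [319. 235.] end [326.8 307.7] edge [[414.6, 80.9], [417.6, 118.2]]
    0 dot [316.5 240.3] end [324.9 314.8] edge [[419.0, 79.4], [422.2, 118.3]]
    0.03 dot [313.4 246. ] end [322.5 322.3] edge [[423.4, 77.7], [426.7, 118.5]]
    0.06 dot [309.6 252.2] end [319.4 330.2] edge [[427.8, 75.9], [431.2, 118.7]]
w7 dot 325.4136546184739 250.73895582329317 249
  row110 g [(405, np.int64(204)), (408, np.int64(203)), (411, np.int64(206)), (414, np.int64(204)), (417, np.int64(204)), (420, np.int64(205)), (423, np.int64(204)), (426, np.int64(206)), (429, np.int64(152)), (432, np.int64(145)), (435, np.int64(146)), (438, np.int64(143))]
  foot row250 dark span [286] [353]
  slots [[110.2, 121.9], [117.1, 170.3], [127.5, 217.1], [139.2, 260.6]]
    -0.03 dot [319.  244.2] end [327.3 320.2] edge [[420.6, 78.8], [423.7, 118.4]]
    0 dot [316.4 250.3] end [325.3 328.1] edge [[425.6, 77.1], [428.8, 118.5]]
    0.03 dot [313. 257.] end [322.7 336.4] edge [[430.5, 75.3], [434.0, 118.7]]
    0.06 dot [308.8 264.2] end [319.5 345.3] edge [[435.6, 73.2], [439.1, 119.0]]
```

The lid follows the open tips: front edge at column 428 gives about 0.0 rad. Open, the tips ride about 30 mm above the TCP point; shut, about 20 mm. I'll rise 17 mm so the closed tips clear the knob's foot, and pinch.

Emit:
{"method": "carry_out", "body": {"jaw": [-0.2,-0.2,-0.2,1,1,1,1,1,1,1], "travel": [[0,0,-0.9],[0,0,-0.8],[0,0,0],[0,0,0],[0,0,0],[0,0,0],[0,0,0],[0,0,0],[0,0,0],[0,0,0]], "delta_rot": [[0,0,0],[0,0,0],[0,0,0],[0,0,0],[0,0,0],[0,0,0],[0,0,0],[0,0,0],[0,0,0],[0,0,0]], "newtons": 40}}

```text
clock: 22.55
tcp_pos: [0.5048, -0.0219, 0.1273]
ee_rot: [-0.661, 0.75, 0.0, 0.0]
ft_force: [1.1, 0.8, -0.9]
finger_gap: 0.106
finger_force: 44.8
```

```bash
python3 - <<'E'
from h import *
o=bot.get_obs();print(o['tcp_pos'],o['ft_force'],o['wrist_torque'],o['finger_gap'],o['finger_force'],o['joint_pos'])
E
```

```text
[ 0.50483964 -0.02189631  0.12726566] [ 1.09548063  0.76152046 -0.91679951] [ 0.2482877  -0.09321616 -0.0106134 ] 0.10605298777512778 44.75913047790527 [-1.69209514e-01  2.73286272e-01 -2.61812275e-01  1.03602381e+00
  3.90436435e-04 -1.61442223e+00]
```

The knob is gripped with a 9–10 mm gap. Now I'll press down in small steps and feel for the seal.

Emit:
{"method": "carry_out", "body": {"jaw": [1,1,1,1], "travel": [[0,0,0.1],[0,0,0.1],[0,0,0],[0,0,0]], "delta_rot": [[0,0,0],[0,0,0],[0,0,0],[0,0,0]]}}

```text
clock: 22.95
tcp_pos: [0.5047, -0.0219, 0.1254]
ee_rot: [-0.661, 0.75, 0.0, 0.0]
ft_force: [0.5, 2.1, 0.2]
finger_gap: 0.109
finger_force: 44.8
```

Emit:
{"method": "carry_out", "body": {"jaw": [1,1,1,1], "travel": [[0,0,0.1],[0,0,0],[0,0,0],[0,0,0]], "delta_rot": [[0,0,0],[0,0,0],[0,0,0],[0,0,0]]}}

```text
clock: 23.35
tcp_pos: [0.5047, -0.0219, 0.1244]
ee_rot: [-0.661, 0.75, 0.0, -0.0]
ft_force: [-1.7, 2.1, 1.2]
finger_gap: 0.105
finger_force: 44.9
```

Emit:
{"method": "carry_out", "body": {"jaw": [1,1,1,1], "travel": [[0,0,0.1],[0,0,0],[0,0,0],[0,0,0]], "delta_rot": [[0,0,0],[0,0,0],[0,0,0],[0,0,0]]}}

```text
clock: 23.75
tcp_pos: [0.5046, -0.0219, 0.1234]
ee_rot: [-0.661, 0.75, 0.0, -0.0]
ft_force: [-2.9, 2.4, 1.9]
finger_gap: 0.106
finger_force: 45.0
```

Emit:
{"method": "carry_out", "body": {"jaw": [1,1,1,1], "travel": [[0,0,0.1],[0,0,0],[0,0,0],[0,0,0]], "delta_rot": [[0,0,0],[0,0,0],[0,0,0],[0,0,0]]}}

```text
clock: 24.15
tcp_pos: [0.5046, -0.0219, 0.1226]
ee_rot: [-0.661, 0.75, 0.0, -0.0]
ft_force: [-4.9, 2.0, 5.5]
finger_gap: 0.104
finger_force: 45.3
```

Emit:
{"method": "carry_out", "body": {"jaw": [1,1,1,1], "travel": [[-0.03,0.05,0.1],[0,0,0],[0,0,0],[0,0,0]], "delta_rot": [[0,0,0],[0,0,0],[0,0,0],[0,0,0]]}}

```text
clock: 24.55
tcp_pos: [0.5046, -0.0219, 0.1222]
ee_rot: [-0.661, 0.75, -0.0, 0.0]
ft_force: [-4.9, 0.2, 7.0]
finger_gap: 0.103
finger_force: 45.7
```

Emit:
{"method": "carry_out", "body": {"jaw": [1,1,1,1], "travel": [[0,0,0.05],[0,0,0],[0,0,0],[0,0,0]], "delta_rot": [[0,0,0],[0,0,0],[0,0,0],[0,0,0]]}}

```text
clock: 24.95
tcp_pos: [0.5046, -0.0219, 0.122]
ee_rot: [-0.661, 0.75, -0.001, 0.0]
ft_force: [-6.2, 1.9, 8.2]
finger_gap: 0.106
finger_force: 46.0
```

```bash
python3 - <<'E'
from h import *
o=bot.get_obs();print(o['tcp_pos'],o['ft_force'],o['wrist_torque'])
E
```

```text
[ 0.50461167 -0.02190604  0.12195006] [-6.24952403  1.85139371  8.2137781 ] [ 0.44027757  0.71661987 -0.07700662]
```

The tool is resisting the lid's tilt (Fx −6 N, My 0.7 N m). I'll let it follow by about 0.025 rad and check again.

Emit:
{"method": "carry_out", "body": {"jaw": [1,1,1,1], "travel": [[0,0,0],[0,0,0],[0,0,0],[0,0,0]], "delta_rot": [[0.013,0,0],[0.012,0,0],[0,0,0],[0,0,0]]}}

```text
clock: 25.35
tcp_pos: [0.5053, -0.022, 0.1219]
ee_rot: [-0.661, 0.75, -0.01, 0.009]
ft_force: [-3.4, 1.1, 7.0]
finger_gap: 0.108
finger_force: 46.0
```

```bash
python3 - <<'E'
from h import *
o=bot.get_obs();print(o['tcp_pos'],o['ft_force'],o['wrist_torque'],o['ee_rot'])
E
```

```text
[ 0.50529597 -0.02201065  0.12194471] [-3.38868085  1.10083744  6.9736962 ] [0.40601655 0.76072339 0.00634475] [-0.66123697  0.75005358 -0.0103488   0.00884256]
```

Emit:
{"method": "carry_out", "body": {"jaw": [1,1,1,1], "travel": [[0,0.1,0.05],[0,0,0.05],[0,0,0],[0,0,0]], "delta_rot": [[0,0,0],[0,0,0],[0,0,0],[0,0,0]]}}

```text
clock: 25.75
tcp_pos: [0.5053, -0.022, 0.1214]
ee_rot: [-0.661, 0.75, -0.011, 0.009]
ft_force: [-2.0, 2.0, 8.1]
finger_gap: 0.107
finger_force: 46.1
```

```bash
python3 - <<'E'
from h import *
o=bot.get_obs();print(o['tcp_pos'],o['ft_force'],o['wrist_torque'],o['ee_rot'])
E
```

```text
[ 0.50526027 -0.02204011  0.12141178] [-2.04456624  2.03673092  8.11160889] [ 0.41814131  0.51860718 -0.08978668] [-0.66120765  0.75006459 -0.01094708  0.00936589]
```

Emit:
{"method": "carry_out", "body": {"jaw": [1,1,1,1], "travel": [[0,0.05,0.08],[0,0,0.07],[0,0,0],[0,0,0]], "delta_rot": [[0,0,0],[0,0,0],[0,0,0],[0,0,0]]}}

```text
clock: 26.15
tcp_pos: [0.5053, -0.022, 0.1206]
ee_rot: [-0.661, 0.75, -0.011, 0.01]
ft_force: [-3.2, 1.2, 11.0]
finger_gap: 0.107
finger_force: 46.6
```

```bash
python3 - <<'E'
from h import *
o=bot.get_obs();print(o['tcp_pos'],o['ft_force'],o['wrist_torque'],o['ee_rot'])
E
```

```text
[ 0.50526121 -0.02202888  0.12059424] [-3.16988603  1.20038989 11.00003493] [ 0.42586226  0.63310075 -0.00173756] [-0.66123048  0.75003267 -0.01139977  0.00976162]
```

11 N down. Now I'll turn clockwise slowly and watch the moment about z.

Emit:
{"method": "carry_out", "body": {"jaw": [1,1,1,1,1,1,1], "travel": [[0,0,0],[0,0,0],[0,0,0],[0,0,0],[0,0,0],[0,0,0],[0,0,0]], "delta_rot": [[0,0,0.06],[0,0,0.06],[0,0,0.06],[0,0,0.06],[0,0,0.06],[0,0,0],[0,0,0]]}}

```text
clock: 26.85
tcp_pos: [0.5055, -0.0221, 0.1206]
ee_rot: [-0.542, 0.84, -0.01, 0.011]
ft_force: [-2.7, 1.0, 11.6]
finger_gap: 0.104
finger_force: 46.4
```

```bash
python3 - <<'E'
from h import *
o=bot.get_obs();print(o['tcp_pos'],o['ft_force'],o['wrist_torque'],o['ee_rot'])
E
```

```text
[ 0.50551655 -0.02214077  0.12060072] [-2.72765283  0.96464192 11.64981212] [ 0.37569593  0.53242348 -0.03595262] [-0.54168263  0.84044501 -0.01002123  0.01147556]
```

Emit:
{"method": "carry_out", "body": {"jaw": [1,1,1,1,1], "travel": [[0,0,0],[0,0,0],[0,0,0],[0,0,0],[0,0,0]], "delta_rot": [[0,0,0.05],[0,0,0.05],[0,0,0.05],[0,0,0.05],[0,0,0]]}}

```text
clock: 27.35
tcp_pos: [0.5057, -0.0222, 0.1206]
ee_rot: [-0.455, 0.891, -0.009, 0.012]
ft_force: [-1.3, 1.1, 10.3]
finger_gap: 0.106
finger_force: 46.4
```

```bash
python3 - <<'E'
from h import *
o=bot.get_obs();print(o['tcp_pos'],o['ft_force'],o['wrist_torque'],o['ee_rot'])
E
```

```text
[ 0.5057103  -0.02224131  0.12061849] [-1.32516205  1.12443732 10.34429531] [ 0.35464221  0.40309805 -0.01885245] [-0.45471028  0.89050628 -0.00899765  0.01249695]
```

Emit:
{"method": "carry_out", "body": {"jaw": [1,1,1,1,1], "travel": [[0,0,0],[0,0,0],[0,0,0],[0,0,0],[0,0,0]], "delta_rot": [[0,0,0.05],[0,0,0.05],[0,0,0.05],[0,0,0.05],[0,0,0]]}}

```text
clock: 27.85
tcp_pos: [0.5058, -0.0224, 0.1206]
ee_rot: [-0.364, 0.931, -0.008, 0.013]
ft_force: [-1.2, 0.2, 10.9]
finger_gap: 0.105
finger_force: 46.2
```

```bash
python3 - <<'E'
from h import *
o=bot.get_obs();print(o['tcp_pos'],o['ft_force'],o['wrist_torque'],o['ee_rot'])
E
```

```text
[ 0.50579445 -0.02242851  0.12055688] [-1.22995825  0.23874716 10.86990927] [ 0.26195654  0.29777839 -0.00328508] [-0.36356085  0.9314419  -0.00788481  0.01331666]
```

No binding at about 0.8 rad. I'll go on.

Emit:
{"method": "carry_out", "body": {"jaw": [1,1,1,1,1,1,1], "travel": [[0,0,0],[0,0,0],[0,0,0],[0,0,0],[0,0,0],[0,0,0],[0,0,0]], "delta_rot": [[0,0,0.07],[0,0,0.07],[0,0,0.07],[0,0,0.07],[0,0,0.07],[0,0,0.05],[0,0,0]]}}

```text
clock: 28.55
tcp_pos: [0.506, -0.0228, 0.1206]
ee_rot: [-0.171, 0.985, -0.005, 0.015]
ft_force: [-1.0, -0.3, 10.3]
finger_gap: 0.108
finger_force: 46.1
```

Emit:
{"method": "carry_out", "body": {"jaw": [1,1,1,1,1,1,1], "travel": [[0,0,0],[0,0,0],[0,0,0],[0,0,0],[0,0,0],[0,0,0],[0,0,0]], "delta_rot": [[0,0,0.06],[0,0,0.06],[0,0,0.06],[0,0,0.05],[0,0,0.05],[0,0,0],[0,0,0]]}}

```text
clock: 29.25
tcp_pos: [0.506, -0.023, 0.1206]
ee_rot: [-0.032, 0.999, -0.004, 0.015]
ft_force: [-1.2, -1.4, 9.4]
finger_gap: 0.106
finger_force: 46.1
```

```bash
python3 - <<'E'
from h import *
o=bot.get_obs();print(o['tcp_pos'],o['ft_force'],o['wrist_torque'],o['ee_rot'])
from scipy.spatial.transform import Rotation as R
print(R.from_quat(o['ee_rot']).as_matrix())
E
```

```text
[ 0.50598557 -0.02303388  0.12057465] [-1.20841634 -1.37681621  9.43202056] [-0.11384872  0.24367627 -0.06135612] [-0.03226176  0.99935607 -0.00364664  0.01527528]
[[-0.99745169 -0.06437057  0.03076617]
 [-0.06459339  0.99789176 -0.00630296]
 [-0.03029558 -0.00827419 -0.99950674]]
```

The wing is at about 1.48 rad. I'll ease the pressure off gradually, then open.

Emit:
{"method": "carry_out", "body": {"jaw": [1,1,1,1,1,1,1], "travel": [[0,0,-0.07],[0,0,-0.07],[0,0,-0.07],[0,0,-0.07],[0,0,-0.05],[0,0,0],[0,0,0]], "delta_rot": [[0,0,0],[0,0,0],[0,0,0],[0,0,0],[0,0,0],[0,0,0],[0,0,0]]}}

```text
clock: 29.95
tcp_pos: [0.5056, -0.023, 0.1209]
ee_rot: [-0.032, 0.999, -0.003, 0.014]
ft_force: [8.1, -3.6, -10.3]
finger_gap: 0.103
finger_force: 43.2
```

The tongue holds: the lid rose only 0.3 mm against a 10 N pull. I'll relax the pull and let go.

Emit:
{"method": "carry_out", "body": {"jaw": [1,1,1,1], "travel": [[0,0,0.1],[0,0,0.06],[0,0,0],[0,0,0]], "delta_rot": [[0,0,0],[0,0,0],[0,0,0],[0,0,0]]}}

```text
clock: 30.35
tcp_pos: [0.5058, -0.023, 0.1208]
ee_rot: [-0.032, 0.999, -0.003, 0.015]
ft_force: [6.4, -2.6, -1.2]
finger_gap: 0.102
finger_force: 44.7
```

Emit:
{"method": "carry_out", "body": {"jaw": [0.4,0.4,0.4,0.4,0.4,0.4], "travel": [[0,0,0],[0,0,0],[0,0,0],[0,0,0],[0,0,0],[0,0,0]], "delta_rot": [[0,0,0],[0,0,0],[0,0,0],[0,0,0],[0,0,0],[0,0,0]]}}

```text
clock: 30.95
tcp_pos: [0.5028, -0.0214, 0.1201]
ee_rot: [-0.033, 0.999, -0.002, 0.012]
ft_force: [-0.0, 0.1, 0.2]
finger_gap: 0.304
finger_force: 0.0
```

Emit:
{"method": "carry_out", "body": {"jaw": [0.4,0.4,0.4,0.4,0.4,0.4,0.4,0.4], "travel": [[0,0,-0.5],[0,0,-1],[0,0,-2],[0,0,-3],[0,0,-3],[0,0,-3],[0,0,0],[0,0,0]], "delta_rot": [[0,0,0],[0,0,0],[0,0,0],[0,0,0],[0,0,0],[0,0,0],[0,0,0],[0,0,0]]}}

```text
clock: 31.75
tcp_pos: [0.5007, -0.0212, 0.2465]
ee_rot: [-0.033, 0.999, -0.002, 0.014]
ft_force: [-0.8, -0.4, -0.4]
finger_gap: 0.298
finger_force: 0.0
```

```bash
python3 - <<'E'
from h import *
cm=bot.camera_model('wrist');K=cm['camera_matrix'];T=cm['world_from_camera'];o=bot.get_obs();print(o['tcp_pos'],o['ft_force'])
im=save('wrist','w8.png')
print([(c.round(1),s[2:]) for c,s in red(im)])
for th in(-.02,0,.02): print(th,'axis,dot@1.57',[wproj(lidpt(th,.188+d,0,.035),T,K).round(1) for d in(0,.015,-.015)])
a=cv2.imread('pics/t0.png');b=save('top','t8.png')[:,:,::-1];s=cv2.imread('pics/s0.png');s8=save('scene','s8.png')[:,:,::-1]
for p,q,bx in((a,b,[(190,160,75,90),(445,145,55,140)]),(s,s8,[(165,190,80,80),(425,105,75,140)])):
    for x,y,w,h in bx: print('diff',np.abs(p[y:y+h,x:x+w].astype(int)-q[y:y+h,x:x+w]).mean().round(2))
E
```

```text
[ 0.50074753 -0.02124939  0.24648443] [-0.78176882 -0.44758741 -0.38772325]
[(array([28.7, 15.2]), array([ 67,  27, 317], dtype=int32)), (array([100.2,   5.8]), array([ 79,  18, 288], dtype=int32)), (array([185.5,   3.8]), array([ 93,  11, 145], dtype=int32)), (array([383.3,   6.8]), array([133,  20, 450], dtype=int32)), (array([439.9,   2.3]), array([ 43,   8, 156], dtype=int32)), (array([598.2,  18.5]), array([ 66,  52, 346], dtype=int32)), (array([620.7,   3. ]), array([24,  8, 63], dtype=int32)), (array([565.3,  26.3]), array([124,  63, 601], dtype=int32)), (array([190.3,   9. ]), array([30,  5, 49], dtype=int32)), (array([136.8,  11.3]), array([15,  5, 30], dtype=int32)), (array([41.9, 18.5]), array([32, 13, 71], dtype=int32)), (array([69.1, 25.9]), array([123,  38, 497], dtype=int32)), (array([629.4,  16.5]), array([26, 10, 54], dtype=int32)), (array([620.2,  31.3]), array([44, 30, 95], dtype=int32)), (array([114.9,  23. ]), array([32, 10, 62], dtype=int32)), (array([427.4,  22.1]), array([34,  6, 85], dtype=int32)), (array([151.4,  35.3]), array([ 65,  21, 396], dtype=int32)),
[... 4518 characters left out ...]
 array([ 26,  74, 157], dtype=int32)), (array([ 70.1, 297.5]), array([11,  4, 17], dtype=int32)), (array([ 58.9, 304.3]), array([21,  8, 31], dtype=int32)), (array([ 65.5, 313.6]), array([36, 13, 59], dtype=int32)), (array([ 53. , 314.3]), array([25, 11, 36], dtype=int32)), (array([ 62.4, 323.5]), array([30, 13, 42], dtype=int32)), (array([542.4, 321.4]), array([ 5,  5, 17], dtype=int32))]
-0.02 axis,dot@1.57 [array([316.7, 198.5]), array([318.4, 180.8]), array([315.1, 215.6])]
0 axis,dot@1.57 [array([316.6, 200.6]), array([318.2, 182.8]), array([315. , 217.8])]
0.02 axis,dot@1.57 [array([316.4, 202.9]), array([318.1, 185. ]), array([314.8, 220.1])]
diff 11.44
diff 8.66
diff 10.65
diff 22.07
```

The red dot at (317,179) matches the prediction for a wing square to the front edge, about 1.5 rad. The lid reads about level or slightly below, and the gripper is clear.

```bash
python3 -c "
from station import bot
print(bot.sign_off())"
```

```text
the job is handed in; nothing more can be done
None
```

I folded the hatch down, pressed it onto its seal at about 11 N, turned the wing knob to about 1.5 rad, confirmed with a light pull that the tongue holds, let go and handed the job in at about 32 s; no verdict came back, and I did not measure the bread and brush positions afterwards.

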